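# Tip, lock and load the boot-brush bin

### The job

Push the thumb tab down to tip the tin bin fully towards its stop end, then lock it there with the T-bolt: drop its head through the rail's window, slide it along to the end of the slot and give it a quarter turn, so that the bar lies across the rail over the bin's lug. Then put every boot brush that is there, bristles down, lengthwise into a lane of its own in the bin and slide it down until it rests against the stop wall. Leave everything else on the plank where it is.

Things in the scene. Friction and masses are not known exactly. Their poses are not given: they have to be found in the camera images.
- rack: fixed stand of the tipping tin bin, with a steel T-slot rail beside it. Origin on the plank straight below the bin's pivot (axis along y, 80 mm up); x runs from the bin's stop end (-x, nearer the robot) to its open end, y to the rail's side, z up. Rail: along x at y = +148 mm, 78 mm wide, x from -193 to -36 mm, top at z = 22, lips 6 thick, channel floor at z = 4 mm.
- window (a point): centre of the rail's drop-in window at its top face (rack x -160, y 148, z 22 mm): 50 mm along the rail by 32 mm across; the only place where the T-bolt's head can enter, its long side along the rail. Axes as the rack's.
- lock_point (a point): where the T-bolt is turned, rack x -75, y 148, z 22 mm. A slot 17 mm wide leads here from the window; the channel below is 32 mm wide and 12 mm high (no room to turn), but within 31 mm of this point it is a hidden chamber 62 x 62 mm where the head can turn either way. The slot ends 8 mm beyond this point, so the shank stops 2 mm beyond it.
- tipbin (a joint): tilt of the bin, rad: 0 = level, 0.35 = fully tipped, stop end down (hard limit). Friction of 0.15 N m holds it where it is left; about 1.5 N down on the tab moves it.
- bin_floor (a point): middle of the bin's inner floor, on the pivot axis; axes move with the bin: x from stop end to open end, y to the rail's side, z square to the floor. Floor 230 x 198 mm; stop wall's inner face at x = -110 mm; stop and side walls 30 mm high, +x end open. Three ribs 3 mm thick, 14 mm high at y = -50, 0, 50 mm make four lanes 47 mm wide centred at y = -75, -25, 25, 75 mm.
- lug (a point): top centre of the bin's steel lug, 24 x 28 mm, 6 mm thick, on its +y side (bin_floor x -80, y 104 to 132, z -1 mm). With the bin fully tipped it lies beside the lock point, its top under 58 mm above the plank, just below the locked bar's underside at 62 mm.
- tab (a point): top face of the steel thumb tab, 33 x 50 mm (x, y), 5 mm thick, at the rim of the stop wall (bin_floor x -132, y 0, z +30 mm). About 110 mm above the plank when level, 64 mm when fully tipped.
- bolt_bar (a point): T-bolt, 86 mm tall, standing on its head; this point is the centre of its wooden bar (72 x 14 x 28 mm; x along the bar, z up), 72 mm above its underside. The steel head at the bottom is 44 x 26 x 8 mm, long side parallel to the bar; the shank is 12 mm thick. Standing in the rail the point is 76 mm above the plank.
- brush1_mid (a point): boot brush, 110 x 40 mm (x, y) and 54 mm high, bristles down, 0.16 kg, with a wooden grip 62 x 18 mm on top (from 24 to 54 mm above its underside), along x; this point is its middle, 27 mm above its underside. May be absent (None).
- brush2_mid (a point): boot brush, 110 x 40 mm (x, y) and 54 mm high, bristles down, 0.16 kg, with a wooden grip 62 x 18 mm on top (from 24 to 54 mm above its underside), along x; this point is its middle, 27 mm above its underside. May be absent (None).
- brush3_mid (a point): boot brush, 110 x 40 mm (x, y) and 54 mm high, bristles down, 0.16 kg, with a wooden grip 62 x 18 mm on top (from 24 to 54 mm above its underside), along x; this point is its middle, 27 mm above its underside. May be absent (None).
- brush4_mid (a point): boot brush, 110 x 40 mm (x, y) and 54 mm high, bristles down, 0.16 kg, with a wooden grip 62 x 18 mm on top (from 24 to 54 mm above its underside), along x; this point is its middle, 27 mm above its underside. May be absent (None).
- tin: flat round polish tin, 44 mm across, 22 mm high, lying among the brushes; not part of the job. Origin at the centre of its underside.
- clog: yellow wooden clog, 240 x 85 x 80 mm; not part of the job. Origin at the centre of its underside.
- bootjack: cast-iron boot jack shaped like a beetle, about 250 mm long, 50 mm high; not part of the job. Origin at the centre of its underside.
- shoetree1: the nearer of a pair of unvarnished shoe trees, 230 x 65 x 45 mm; not part of the job. Origin at the centre of its underside.
- wax: jar of wax, 60 mm across, 70 mm high; not part of the job. Origin at the centre of its underside.
- shoehorn: flat steel shoehorn, 180 x 32 x 6 mm; not part of the job. Origin at the centre of its underside.
Mind the look-alikes: they are no part of the job. Leave any orange or yellow look-alike of the part that bears brush2_mid alone. Of the things that look like the part that bears bolt_bar, take the one that is farthest to the robot's right at the start.

How it is judged:
On the way, in this order (a step that is already met when the one before it is completed fails the run):
1. the bin is tipped fully (joint above 0.32) (value of joint tipbin above 0.32 rad), for 0.2 s.
2. the T-bolt stands locked at the end of the slot, its bar across the rail, with the bin still tipped (x of bolt_bar in the frame of rack between -0.089 and -0.065 m and y of bolt_bar in the frame of rack between 0.139 and 0.157 m and z of bolt_bar in the frame of rack between 0.068 and 0.084 m and angle between the x axis of bolt_bar and the y axis of rack, either way round below 0.25 rad and angle between bolt_bar's own z axis and vertical below 0.2 rad and value of joint tipbin above 0.27 rad), for 0.2 s.
3. every brush lies in a lane against the stop wall (x of brush1_mid in the frame of bin_floor between -0.064 and -0.047 m and y of brush1_mid in the frame of bin_floor between -0.099 and 0.099 m and z of brush1_mid in the frame of bin_floor between 0.018 and 0.034 m and angle between the x axis of each of brush1_mid, brush2_mid, brush3_mid, brush4_mid and the x axis of bin_floor, either way round below 0.2 rad and angle between the z axis of each of brush1_mid, brush2_mid, brush3_mid, brush4_mid and the z axis of bin_floor, either way round below 0.15 rad and x of brush2_mid in the frame of bin_floor between -0.064 and -0.047 m and y of brush2_mid in the frame of bin_floor between -0.099 and 0.099 m and z of brush2_mid in the frame of bin_floor between 0.018 and 0.034 m and x of brush3_mid in the frame of bin_floor between -0.064 and -0.047 m and y of brush3_mid in the frame of bin_floor between -0.099 and 0.099 m and z of brush3_mid in the frame of bin_floor between 0.018 and 0.034 m and x of brush4_mid in the frame of bin_floor between -0.064 and -0.047 m and y of brush4_mid in the frame of bin_floor between -0.099 and 0.099 m and z of brush4_mid in the frame of bin_floor between 0.018 and 0.034 m and value of joint tipbin above 0.27 rad), for 0.2 s.
At the end, for the whole second after the job is handed in: Bin tilt above 0.27 rad; T-bolt upright in the rail within 10 mm of the lock point, bar within 0.25 rad of square across the rail; every brush flat in the bin, in line within 0.2 rad, within 8 mm of touching the stop wall, at rest; bystanders moved under 5 cm (polish tin 9) (all of step 3 and x of bolt_bar in the frame of rack between -0.089 and -0.065 m and y of bolt_bar in the frame of rack between 0.139 and 0.157 m and z of bolt_bar in the frame of rack between 0.068 and 0.084 m and angle between the x axis of bolt_bar and the y axis of rack, either way round below 0.25 rad and angle between bolt_bar's own z axis and vertical below 0.2 rad and linear speed of each of brush1, brush2, brush3, brush4 below 0.02 m/s).
It fails at once if a bystander is moved more than 5 cm (the polish tin 9 cm) (distance of tin from where it was at the start of the episode above 0.09 m or distance of any of clog, bootjack, shoetree1, wax, shoehorn from where it was at the start of the episode above 0.05 m).
Of brush1, brush2, brush3, brush4 only 3 to 4 are there at a start; the rules pass over those that are not, and their reading is None.
At some moment in a run one of brush1, brush2, brush3, brush4 may be knocked a few centimetres aside while the robot is not near it.
It also fails if it takes over 210 s, if anything falls off the work surface, if the arm or the gripper's body presses on something with over 40 N, if the wrist force passes 120 N, or if a joint passes its speed limit or range.

### The arm

A 6-joint arm with a two-finger parallel gripper is mounted at the origin on the work surface. World frame = base frame: x ahead of the robot, y to its left, z up, the work surface at z = 0. Lengths are in m, angles in rad, forces in N, time in s.
With the tool pointing down it reaches from about 0.325 to 0.925 m from the base axis. Payload 3.1 kg.
Tool frame: the origin (TCP) lies at the very end of the fingers, on their centre line; the grasp point (between the pads) lies 19 mm behind it (r.grip_depth is the distance from the TCP to the grasp point, in m); z points along the fingers, y is the line along which they close (so a half turn about z gives the same grasp; the last joint's range is limited). The gripper opens to 85 mm and grips with 20 to 120 N. Pads are 22 mm wide; open, the fingers measure 114 mm over their backs; the gripper's body (76 mm by 85 mm) begins 54 mm behind the grasp point. The pads swing forward as they close: fully open they stand 13 mm farther back than shut.
Start: joints at [1.18, 0.217, 1.613, -0, 1.311, -0.112], TCP at [0.172, 0.601, 0.231] pointing down, gripper open.
Joint ranges: [-2.75, 2.75], [-0.78, 2.1], [0.31, 2.55], [-1.13, 4.27], [0.13, 2.63], [-2.58, 2.58]. Speed limits (rad/s): [2.79, 2.79, 3.14, 3.14, 3.14, 3.14].

### API

Orientations are given as a 3x3 rotation matrix whose columns are the frame's x, y, z axes.
In Python, from plant import readout, vision, ticket, finder, r gives the robot as it stands.
- The arm moves only by the shell command python3 -m jog 'ROWS' [FORCE]. ROWS is JSON, one flat list of numbers, 7 for each row, row after row: the shift along the world's x, y, z in cm, then the turn, a rotation vector about the world's x, y, z in degrees, then the gripper's target within -1 to 1 (fully open at 1, half-way at 0, shut at -1). A call has 1 to 10 rows; each row is the pose to reach, as a shift and turn from the pose commanded when the call began; what a row does not reach only later rows make up. A row lasts 1/10 s, in which the tool goes at most 50 mm and 8.59 degrees, less where a joint would pass 70% of its speed; a pose out of reach is approached as far as the arm can. A call with a gripper value outside its range is refused whole. The fingers move at their own pace and stop on an object; FORCE is the grip in N (left out, the last holds). Time passes only in rows, so rows that repeat a pose let the fingers close. It gives the time, the measured TCP pose, the force, the opening and the grip force at its end, in the units of the state.
- readout.sense(): the state, without advancing time (a new reading comes with each control period).
- vision.read_camera(name): name is "scene" or "top"; returns a dict with "img" (400x640x3 uint8, red, green, blue), "camera_matrix" (3x3 intrinsics, pixels), "cam_to_world" (4x4, takes a point from camera to world coordinates). Camera axes: x right, y down, z forward; pixel columns grow to the right and rows downward; lengths in m; the calibration is good to about 2 mm. A picture is of the moment at which its call begins. There is no depth.
- ticket.finish_job(): hands the job in; it is judged then, once.
Trained networks look in a picture, given as the dict that the camera call returned (one of the last four; its "shot" number tells which), for a name from the list of things; names that differ only in an ending like _2 or _b are one class to them, and where a whole thing is asked for, a point or a joint stands for the part that bears it (a point fixed in the world has none). Each returns a list of dicts, best first, with "p" (0 to 1); they miss things now and then, are a little off and sometimes report something else, mostly with a low value. They report only what shows in the picture. A call takes as long as a camera call. They do not tell look-alikes from the thing itself.
- finder.look_for(picture, query): "at" ([x, y, z] in m, in world coordinates, good to about 4 mm: the middle of the surface that is visible of it).
- finder.place_of(picture, query): "at" ([x, y, z] in m, in world coordinates, good to about 4 mm: a listed point, or the origin of a listed thing).
The state is a dict: "clock": time; "joint_positions": joint angles; "qd": joint speeds; "joint_torque": joint torques, N m; "tool_pos": TCP position; "orientation": TCP orientation; "contact_force": force on the tool from outside, world axes, zero at the start; "ft_torque": the same for the moment, N m; "width": opening from 0.0 (shut) to 1.0 (fully open); "gripper_force": force on a finger pad.
Only numpy, scipy, OpenCV 4.12 (cv2) and the standard library are available. Lean on these libraries where they do the work, as an engineer would, in place of code of your own. Each camera call takes 0.05 s, during which the arm holds its last target. There are 200 camera calls.

## Working session

There is one attempt and no reset: what is moved stays moved. The work goes in short steps, Python scripts to look and compute and a shell command to move; the robot and the scene stay as the last step left them, time stands still between calls to the robot, and variables do not carry over. Pictures are saved under pics/ and viewed, at most 14 in all, crops included, and the job is handed in when it is done.

```bash
ls; mkdir -p pics; python3 - <<'E'
from plant import readout, vision, finder, r
import cv2, numpy as np
s=readout.sense(); print({k:np.round(v,3).tolist() for k,v in s.items()})
for n in ["scene","top"]:
    p=vision.read_camera(n); cv2.imwrite(f"pics/{n}0.png",p["img"][:,:,::-1])
    print(n,np.round(p["cam_to_world"],3).tolist(),np.round(p["camera_matrix"],1).tolist())
    for q in ["rack","window","lock_point","bin_floor","lug","tab","bolt_bar","brush1_mid","tin","clog","bootjack","shoetree1","wax","shoehorn"]:
        print(q,[(np.round(d["at"],3).tolist(),round(d["p"],2)) for d in finder.place_of(p,q)])
E
```

```text
pics
{'clock': 0.0, 'joint_positions': [1.18, 0.218, 1.615, 0.0, 1.311, -0.112], 'qd': [0.001, 0.0, 0.002, 0.001, 0.002, -0.001], 'joint_torque': [0.0, -39.685, -30.385, -0.0, 0.01, 0.0], 'tool_pos': [0.172, 0.6, 0.23], 'orientation': [[-0.961, 0.275, -0.001], [0.275, 0.961, -0.002], [0.0, -0.002, -1.0]], 'contact_force': [0.109, 0.321, -0.719], 'ft_torque': [-0.002, -0.004, -0.038], 'gripper_force': 0.0, 'width': 0.996}
scene [[-0.211, 0.825, -0.525, 1.16], [0.977, 0.18, -0.111, 0.066], [0.003, -0.536, -0.844, 1.04], [0.0, 0.0, 0.0, 1.0]] [[379.7, 0.0, 322.0], [0.0, 379.7, 198.2], [0.0, 0.0, 1.0]]
rack [([0.578, 0.058, 0.003], 0.7)]
window [([0.42, 0.205, 0.02], 0.69)]
lock_point [([0.502, 0.208, 0.017], 0.96), ([0.509, -0.283, -0.005], 0.56)]
bin_floor [([0.579, 0.057, 0.078], 0.82)]
lug [([0.58, 0.056, 0.006], 0.48)]
tab [([0.447, 0.049, 0.109], 0.61), ([0.501, 0.175, 0.076], 0.28)]
bolt_bar [([0.53, 0.393, 0.071], 0.67), ([0.459, 0.476, 0.074], 0.58)]
brush1_mid [([0.451, -0.173, 0.026], 0.68)]
tin [([0.527, 0.396, 0.07], 0.47), ([0.514, -0.284, -0.005], 0.44), ([0.418, 0.202, 0.
[... 395 characters left out ...]
6, 198.6], [0.0, 0.0, 1.0]]
rack [([0.577, 0.057, 0.0], 0.77)]
window [([0.418, 0.202, 0.023], 0.87)]
lock_point [([0.507, 0.205, 0.02], 0.83)]
bin_floor [([0.576, 0.056, 0.08], 0.67)]
lug [([0.498, 0.171, 0.078], 0.85), ([0.58, 0.057, 0.08], 0.61)]
tab [([0.451, 0.054, 0.101], 0.96)]
bolt_bar [([0.529, 0.391, 0.077], 0.73), ([0.458, 0.478, 0.073], 0.52)]
brush1_mid [([0.457, -0.17, 0.027], 0.67)]
tin [([0.458, -0.396, 0.027], 0.58), ([0.511, -0.286, -0.002], 0.53)]
clog [([0.742, -0.31, 0.002], 0.85)]
bootjack [([0.776, 0.249, -0.004], 0.9)]
shoetree1 [([0.796, 0.011, 0.002], 0.96), ([0.455, -0.169, 0.026], 0.55)]
wax [([0.352, -0.509, 0.006], 0.89)]
shoehorn [([0.308, -0.309, 0.001], 0.8)]
```

```bash
python3 - <<'E'
import cv2
for n in ["scene","top"]:
    i=cv2.imread(f"pics/{n}0.png"); cv2.imwrite(f"pics/{n}0b.png",cv2.resize(i,(800,500),interpolation=cv2.INTER_CUBIC))
E
```

```text
(no output)
```

View pics/scene0b.png

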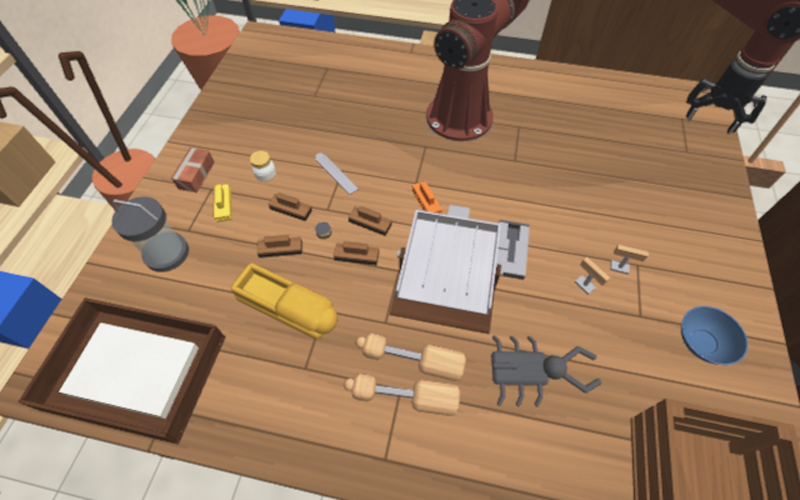

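View pics/top0b.png

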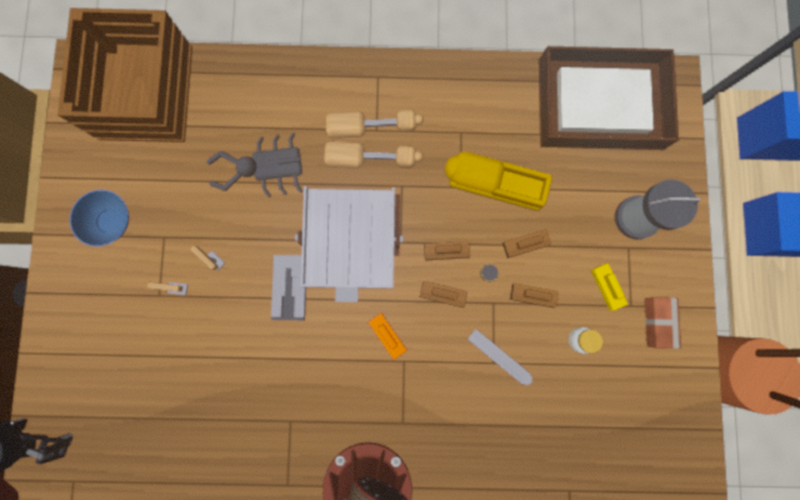

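The scene shows four brown brushes (top view near (447,250), (527,243), (443,293), (534,294)), with the tin at (489,272) between them. The orange and yellow brushes are the look-alikes. There are two T-bolts: the right-hand one is at about (207,257), with bar y≈0.39. Next I'll rectify these areas to measure poses.

```bash
cat > h.py <<'E'
import numpy as np, cv2
from plant import readout, vision, finder, r
def proj(p,X):
    T=np.linalg.inv(p["cam_to_world"]); X=np.atleast_2d(X); c=X@T[:3,:3].T+T[:3,3]; u=c@p["camera_matrix"].T
    return u[:,:2]/u[:,2:]
def rect(p,x0,x1,y0,y1,z,s):  # picture of plane z; row down = -x, col right = -y (as seen from above), s px/m
    W=int((y1-y0)*s);H=int((x1-x0)*s)
    q=proj(p,[[x1,y1,z],[x1,y0,z],[x0,y0,z],[x0,y1,z]]).astype(np.float32)
    M=cv2.getPerspectiveTransform(np.float32([[0,0],[W,0],[W,H],[0,H]]),q)
    return cv2.warpPerspective(p["img"],M,(W,H),flags=cv2.INTER_CUBIC|cv2.WARP_INVERSE_MAP)[:,:,::-1].copy()
def w(px,x1,y1,s): return x1-px[1]/s, y1-px[0]/s
def st():
    s=readout.sense(); print({k:np.round(s[k],3).tolist() for k in ["clock","tool_pos","contact_force","width","gripper_force"]})
E
python3 - <<'E'
from h import *
p=vision.read_camera("top")
a=rect(p,.38,.62,-.44,-.12,.026,2500)   # base-block top plane
g=cv2.cvtColor(a,cv2.COLOR_BGR2HSV); 
m=((g[:,:,2]<125)).astype(np.uint8)*255
m=cv2.morphologyEx(m,cv2.MORPH_OPEN,np.ones((15,15)))
for c in cv2.findContours(m,cv2.RETR_EXTERNAL,cv2.CHAIN_APPROX_NONE)[0]:
    if cv2.contourArea(c)<4000: continue
    (cc,wh,an)=cv2.minAreaRect(c); print(np.round(w(cc,.62,-.12,2500),4),np.round(np.array(wh)/2.5,1),round(an,1))
    cv2.drawContours(a,[cv2.boxPoints((cc,wh,an)).astype(int)],0,(0,255,0),1)
cv2.imwrite("pics/br.png",a)
b=rect(p,.40,.60,.30,.56,.09,2600); cv2.imwrite("pics/bo.png",b)
E
```

```text
[ 0.5112 -0.283 ] [36. 38.] 90.0
```

View pics/br.png

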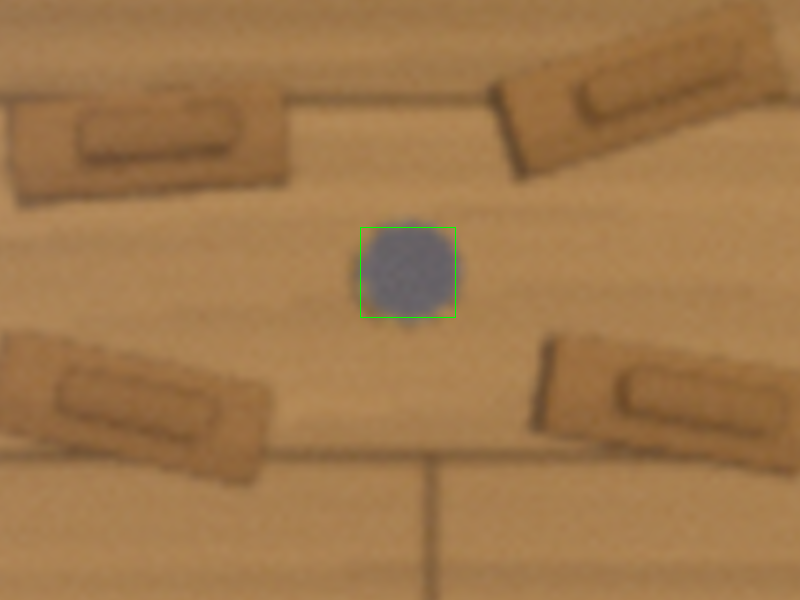

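View pics/bo.png

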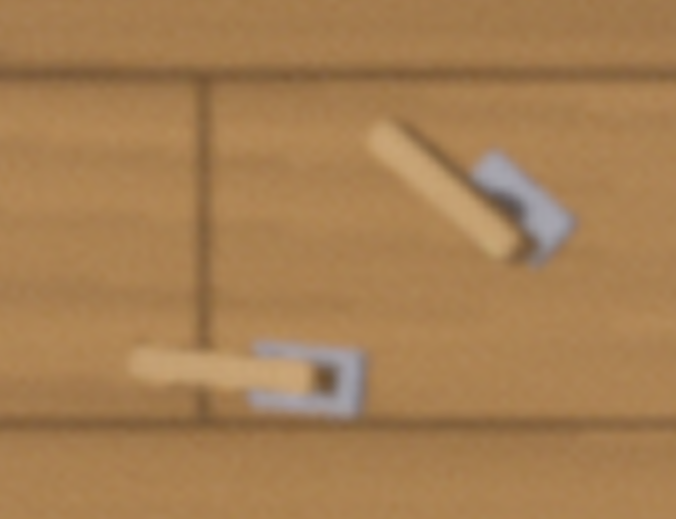

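The brushes are clear, and the right-hand bolt's bar centre is at about (0.5275, 0.390) at roughly 47°. Next I'll measure the rail and press the tab.

```bash
python3 - <<'E'
from h import *
p=vision.read_camera("top")
a=rect(p,.37,.57,.15,.26,.022,4000)
b=rect(p,.37,.57,.15,.26,.022,4000)
s=vision.read_camera("scene"); b=rect(s,.37,.57,.15,.26,.022,4000)
for i in (a,b):
    for k in range(1,20): # ticks 10mm
        cv2.line(i,(0,k*40),(8,k*40),(0,0,255),1)
    for k in range(1,11): cv2.line(i,(k*40,0),(k*40,8),(0,0,255),1)
o=np.hstack([a,b]); cv2.imwrite("pics/rail.png",cv2.resize(o,None,fx=.75,fy=.75,interpolation=cv2.INTER_AREA)); print(o.shape)
E
python3 -m jog '[5,-10,0,0,0,0,-1, 10,-20,0,0,0,0,-1, 15,-30,0,0,0,0,-1, 20,-42,0,0,0,0,-1, 27,-54.3,0,0,0,0,-1, 27,-54.3,0,0,0,0,-1, 27,-54.3,0,0,0,0,-1, 27,-54.3,-5,0,0,0,-1, 27,-54.3,-10,0,0,0,-1, 27,-54.3,-10,0,0,0,-1]' 40
```

```text
(799, 880, 3)
clock: 2.65
tool_pos: [0.3915, 0.1597, 0.1823]
orientation: [[-0.961, 0.275, 0.003], [0.275, 0.961, 0.001], [-0.003, 0.002, -1.0]]
contact_force: [0.0, 0.9, -0.2]
width: -0.005
gripper_force: 0.0
```

View pics/rail.png

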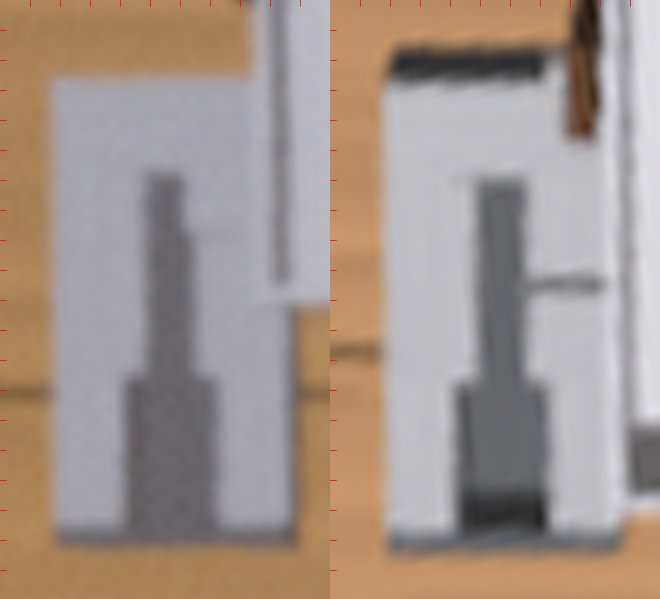

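The rail shows clearly: window centre at about (0.4185, 0.2027), yaw about +0.011, lock point about (0.5035, 0.2037). Now the tab.

```bash
python3 -m jog '[5.3,-10.5,-2,0,0,0,-1, 5.3,-10.5,-4,0,0,0,-1, 5.3,-10.5,-5,0,0,0,-1, 5.3,-10.5,-5,0,0,0,-1, 5.3,-10.5,-5,0,0,0,-1]' && python3 - <<'E'
from h import *
st()
E
```

```text
clock: 3.15
tool_pos: [0.4428, 0.0562, 0.1315]
orientation: [[-0.961, 0.277, -0.002], [0.277, 0.961, 0.001], [0.002, 0.0, -1.0]]
contact_force: [0.7, -0.3, 0.2]
width: 0.001
gripper_force: 0.0
{'clock': 3.15, 'tool_pos': [0.443, 0.056, 0.131], 'contact_force': [0.693, -0.337, 0.211], 'width': 0.001, 'gripper_force': 0.0}
```

```bash
python3 -m jog '[0,0,-1.5,0,0,0,-1, 0,0,-2.5,0,0,0,-1, 0,0,-3.5,0,0,0,-1, 0,0,-4.5,0,0,0,-1, 0,0,-5.3,0,0,0,-1, 0,0,-6,0,0,0,-1, 0,0,-6.4,0,0,0,-1, 0,0,-6.7,0,0,0,-1, 0,0,-6.9,0,0,0,-1, 0,0,-6.9,0,0,0,-1]'
```

```text
clock: 4.15
tool_pos: [0.4435, 0.0565, 0.0645]
orientation: [[-0.961, 0.275, -0.001], [0.275, 0.961, 0.0], [0.001, -0.0, -1.0]]
contact_force: [-5.4, 0.4, 12.7]
width: -0.001
gripper_force: 7.0
```

```bash
python3 -m jog '[0,0,0,0,0,0,-1, 0,0,0,0,0,0,-1, 0,0,5,0,0,0,-1, 0,0,10,0,0,0,0, 0,5,13,0,0,8,1, 2,10,13.5,0,0,16,1, 4,15,13.5,0,0,24,1, 6,20,13.5,0,0,32,1, 8,25,13.5,0,0,40,1, 8.4,30,13.5,0,0,48,1]' && python3 -m jog '[0,3.35,0,0,0,7,1, 0,3.35,0,0,0,15,1, 0,3.35,0,0,0,15,1]'&& python3 - <<'E'
from h import *
p=vision.read_camera("top"); s=vision.read_camera("scene")
st(); R=readout.sense()["orientation"]; print(np.degrees(np.arctan2(R[1][1],R[0][1])))
for q in ("bolt_bar","tab","lug"):
  for c in (p,s): print(q,[(np.round(d["at"],3).tolist(),round(d["p"],2)) for d in finder.place_of(c,q)])
E
```

```text
clock: 5.15
tool_pos: [0.525, 0.3363, 0.1979]
orientation: [[-0.845, -0.534, 0.002], [-0.534, 0.845, -0.0], [-0.002, -0.001, -1.0]]
contact_force: [0.9, -0.8, -0.1]
width: 1.002
gripper_force: 0.0
clock: 5.45
tool_pos: [0.5232, 0.3691, 0.1972]
orientation: [[-0.68, -0.733, -0.0], [-0.733, 0.68, -0.001], [0.001, -0.0, -1.0]]
contact_force: [0.6, 0.5, 0.6]
width: 0.998
gripper_force: 0.0
{'clock': 5.55, 'tool_pos': [0.523, 0.368, 0.197], 'contact_force': [0.161, 0.345, -0.127], 'width': 1.0, 'gripper_force': 0.0}
136.84820630227563
bolt_bar [([0.528, 0.39, 0.076], 0.68), ([0.309, -0.31, 0.001], 0.54), ([0.739, -0.308, -0.001], 0.25)]
bolt_bar [([0.529, 0.394, 0.071], 0.81), ([0.459, 0.474, 0.07], 0.55)]
tab [([0.447, 0.054, 0.061], 0.66)]
tab [([0.446, 0.054, 0.066], 0.85)]
lug [([0.501, 0.172, 0.053], 0.76), ([0.505, 0.207, 0.024], 0.49)]
lug [([0.505, 0.175, 0.053], 0.7), ([0.449, 0.049, 0.064], 0.68), ([0.46, -0.397, 0.024], 0.35), ([0.588, -0.379, 0.026], 0.34)]
```

```bash
python3 -m jog '[0.5,2.3,-3,0,0,0,0.6, 0.5,2.3,-6,0,0,0,0.3, 0.5,2.3,-9,0,0,0,0.3, 0.5,2.3,-12,0,0,0,0.3, 0.5,2.3,-14.2,0,0,0,0.3, 0.5,2.3,-14.2,0,0,0,0.3, 0.5,2.3,-14.2,0,0,0,-1, 0.5,2.3,-14.2,0,0,0,-1, 0.5,2.3,-14.2,0,0,0,-1, 0.5,2.3,-14.2,0,0,0,-1]' 50
```

```text
clock: 6.85
tool_pos: [0.5299, 0.3921, 0.0581]
orientation: [[-0.682, -0.732, 0.004], [-0.732, 0.682, 0.002], [-0.004, -0.001, -1.0]]
contact_force: [-0.7, -0.1, 3.6]
width: 0.149
gripper_force: 53.7
```

```bash
python3 -m jog '[0,0,4,0,0,0,-1, 0,0,8,0,0,0,-1, -2,-4,10,0,0,-8,-1, -4,-8,10,0,0,-16,-1, -6,-12,10,0,0,-24,-1, -8,-15,10,0,0,-32,-1, -10,-18,10,0,0,-40,-1, -11.1,-18.9,10,0,0,-46.4,-1, -11.1,-18.9,10,0,0,-46.4,-1, -11.1,-18.9,10,0,0,-46.4,-1]' && python3 - <<'E'
from h import *
for n in ("top","scene"):
  p=vision.read_camera(n); st()
  for q in ("bolt_bar",): print(q,[(np.round(d["at"],4).tolist(),round(d["p"],2)) for d in finder.place_of(p,q)])
  t=readout.sense()["tool_pos"]; zb=t[2]-.055-.003
  a=rect(p,.35,.5,.13,.28,t[2]-.055,4000); 
  for k in range(1,15): cv2.line(a,(0,k*40),(8,k*40),(0,0,255),1);cv2.line(a,(k*40,0),(k*40,8),(0,0,255),1)
  cv2.imwrite(f"pics/held_{n}.png",a[:,:400] if n=="x" else a)
a=np.hstack([cv2.imread("pics/held_top.png"),cv2.imread("pics/held_scene.png")]); print(a.shape); cv2.imwrite("pics/held.png",cv2.resize(a,(800,400),interpolation=cv2.INTER_AREA))
E
```

```text
clock: 7.85
tool_pos: [0.4178, 0.2023, 0.1562]
orientation: [[-1.0, -0.013, 0.002], [-0.013, 1.0, 0.001], [-0.002, 0.001, -1.0]]
contact_force: [-0.2, 1.2, -0.7]
width: 0.155
gripper_force: 52.9
{'clock': 7.9, 'tool_pos': [0.418, 0.203, 0.156], 'contact_force': [-0.398, -0.226, -2.491], 'width': 0.155, 'gripper_force': 52.866}
bolt_bar [([0.4188, 0.2001, 0.1743], 0.5), ([0.458, 0.4756, 0.0701], 0.5)]
{'clock': 8.0, 'tool_pos': [0.418, 0.203, 0.156], 'contact_force': [-0.03, -1.234, -2.327], 'width': 0.15, 'gripper_force': 52.864}
bolt_bar [([0.4189, 0.2089, 0.1681], 0.75), ([0.4566, 0.4754, 0.0738], 0.69), ([0.7766, 0.2519, -0.0028], 0.39), ([0.5802, 0.0569, 0.0027], 0.31)]
(600, 1200, 3)
```

View pics/held.png

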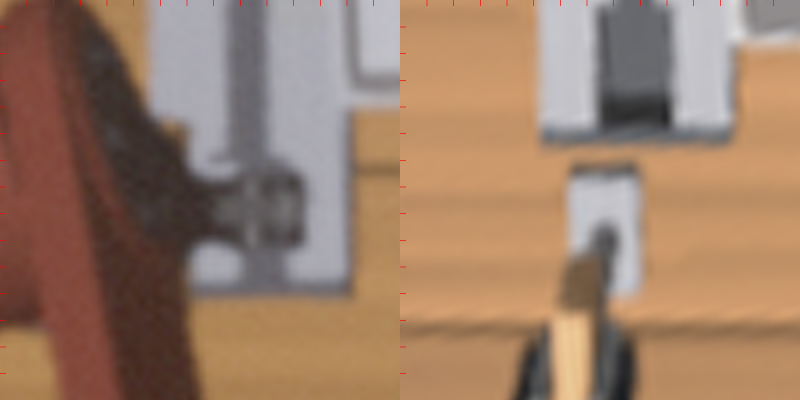

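```bash
python3 -m jog '[0.22,0,-3,0,0,0,-1, 0.22,0,-5,0,0,0,-1, 0.22,0,-6.5,0,0,0,-1, 0.22,0,-7.1,0,0,0,-1, 0.22,0,-7.1,0,0,0,-1]'; python3 -m jog '[0,0,-0.5,0,0,0,-1, 0,0,-0.9,0,0,0,-1, 0,0,-0.9,0,0,0,-1, 0,0,-0.9,0,0,0,-1]'
```

```text
clock: 8.55
tool_pos: [0.4191, 0.2022, 0.0838]
orientation: [[-1.0, -0.012, -0.002], [-0.012, 1.0, -0.001], [0.002, -0.001, -1.0]]
contact_force: [0.8, -0.2, -1.5]
width: 0.154
gripper_force: 52.8
clock: 8.95
tool_pos: [0.4198, 0.2022, 0.0761]
orientation: [[-1.0, -0.011, 0.001], [-0.011, 1.0, 0.0], [-0.001, 0.0, -1.0]]
contact_force: [0.6, -0.3, -0.9]
width: 0.158
gripper_force: 52.9
```

```bash
python3 -m jog '[0,0,-0.5,0,0,0,-1, 0,0,-0.9,0,0,0,-1, 0,0,-1.2,0,0,0,-1, 0,0,-1.3,0,0,0,-1, 0,0,-1.3,0,0,0,-1]'
```

```text
clock: 9.45
tool_pos: [0.4194, 0.202, 0.0625]
orientation: [[-1.0, -0.011, -0.001], [-0.011, 1.0, -0.0], [0.001, -0.0, -1.0]]
contact_force: [0.4, 0.2, -1.9]
width: 0.155
gripper_force: 52.8
```

```bash
python3 -m jog '[0,0,-0.1,0,0,0,-1, 0,0,-0.2,0,0,0,-1, 0,0,-0.2,0,0,0,-1, 0,0,-0.2,0,0,0,-1]'
```

```text
clock: 9.85
tool_pos: [0.4201, 0.2022, 0.0621]
orientation: [[-1.0, -0.011, 0.0], [-0.011, 1.0, -0.0], [-0.0, -0.0, -1.0]]
contact_force: [-2.5, -0.5, 6.0]
width: 0.154
gripper_force: 54.0
```

```bash
python3 -m jog '[0,0,0.3,0,0,0,-1, 1,0.01,0.3,0,0,0,-1, 2.2,0.02,0.3,0,0,0,-1, 3.4,0.04,0.3,0,0,0,-1, 4.6,0.05,0.3,0,0,0,-1, 5.8,0.06,0.3,0,0,0,-1, 7,0.07,0.3,0,0,0,-1, 8,0.08,0.3,0,0,0,-1, 8.6,0.09,0.3,0,0,0,-1, 8.6,0.09,0.3,0,0,0,-1]'
```

```text
clock: 10.85
tool_pos: [0.5067, 0.203, 0.0639]
orientation: [[-1.0, -0.011, 0.001], [-0.011, 1.0, 0.0], [-0.001, 0.0, -1.0]]
contact_force: [-0.2, -0.1, -2.1]
width: 0.15
gripper_force: 52.7
```

```bash
python3 -m jog '[0,0,0,0,0,-8,-1, 0,0,0,0,0,-16,-1, 0,0,0,0,0,-24,-1, 0,-0.05,0,0,0,-32,-1, -0.05,-0.1,0,0,0,-40,-1, -0.1,-0.1,0,0,0,-48,-1, -0.1,-0.15,0,0,0,-56,-1, -0.15,-0.2,0,0,0,-64,-1, -0.2,-0.2,0,0,0,-72,-1, -0.2,-0.2,0,0,0,-80,-1]' && python3 -m jog '[0,0,0,0,0,-8,-1, 0,0,0,0,0,-10,-1, 0,0,0,0,0,-10,-1, 0,0,-0.2,0,0,-10,-1, 0,0,-0.2,0,0,-10,-1]'
```

```text
clock: 11.85
tool_pos: [0.5027, 0.201, 0.0635]
orientation: [[-0.179, 0.984, -0.001], [0.984, 0.179, -0.0], [-0.0, -0.001, -1.0]]
contact_force: [0.3, -0.2, -2.1]
width: 0.155
gripper_force: 52.8
clock: 12.35
tool_pos: [0.5036, 0.201, 0.0621]
orientation: [[-0.012, 1.0, -0.0], [1.0, 0.012, 0.0], [0.0, -0.0, -1.0]]
contact_force: [-1.4, 0.4, 2.0]
width: 0.152
gripper_force: 53.2
```

```bash
python3 -m jog '[0,0,0,0,0,0,-0.2, 0,0,0,0,0,0,0, 0,0,0,0,0,0,0, 0,0,4,0,0,0,0, 0,0,9,0,0,0,0, 0,-5,14,0,0,0,0, 0,-10,18,0,0,0,0, -5,-15,18,0,0,0,0, -8,-18,18,0,0,0,0, -8,-18,18,0,0,0,0]' && python3 - <<'E'
from h import *
s=vision.read_camera("scene"); st()
print([(np.round(d["at"],3).tolist(),round(d["p"],2)) for q in ("bolt_bar","tab") for d in finder.place_of(s,q)])
i=s["img"][130:330,150:450,::-1]; cv2.imwrite("pics/lock.png",cv2.resize(i,(780,520),interpolation=cv2.INTER_CUBIC))
p=vision.read_camera("top")
for n in (1,2,3,4):
  for c in (s,p): print(n,[(np.round(d["at"],3).tolist(),round(d["p"],2)) for d in finder.place_of(c,f"brush{n}_mid")])
i=p["img"]; a=rect(p,.37,.61,-.44,-.12,.024,2500); cv2.imwrite("pics/br1.png",a)
E
```

```text
clock: 13.35
tool_pos: [0.4224, 0.0192, 0.2426]
orientation: [[-0.01, 1.0, 0.001], [1.0, 0.01, -0.001], [-0.001, 0.001, -1.0]]
contact_force: [-0.1, 0.3, -0.1]
width: 0.5
gripper_force: 0.0
{'clock': 13.4, 'tool_pos': [0.42, 0.017, 0.243], 'contact_force': [-1.563, -0.707, -0.819], 'width': 0.499, 'gripper_force': 0.0}
[([0.457, 0.475, 0.075], 0.93), ([0.505, 0.206, 0.076], 0.59), ([0.447, 0.052, 0.066], 0.6)]
1 [([0.457, -0.175, 0.029], 0.94), ([0.308, -0.308, 0.001], 0.6), ([0.459, -0.395, 0.025], 0.59)]
1 [([0.453, -0.171, 0.028], 0.87)]
2 [([0.348, -0.038, 0.029], 0.71), ([0.588, -0.38, 0.026], 0.67), ([0.484, -0.582, 0.03], 0.67), ([0.776, 0.252, -0.006], 0.36), ([0.42, 0.204, 0.024], 0.33), ([0.582, 0.059, 0.002], 0.2)]
2 [([0.586, -0.38, 0.022], 0.98), ([0.347, -0.036, 0.024], 0.87), ([0.485, -0.583, 0.03], 0.75), ([0.578, 0.055, 0.082], 0.38)]
3 [([0.566, -0.185, 0.026], 0.83), ([0.352, -0.508, 0.002], 0.38)]
3 [([0.566, -0.18, 0.028], 0.57)]
4 [([0.46, -0.398, 0.026], 0.61)]
4 [([0.459, -0.391, 0.028], 0.84)]
```

View pics/lock.png

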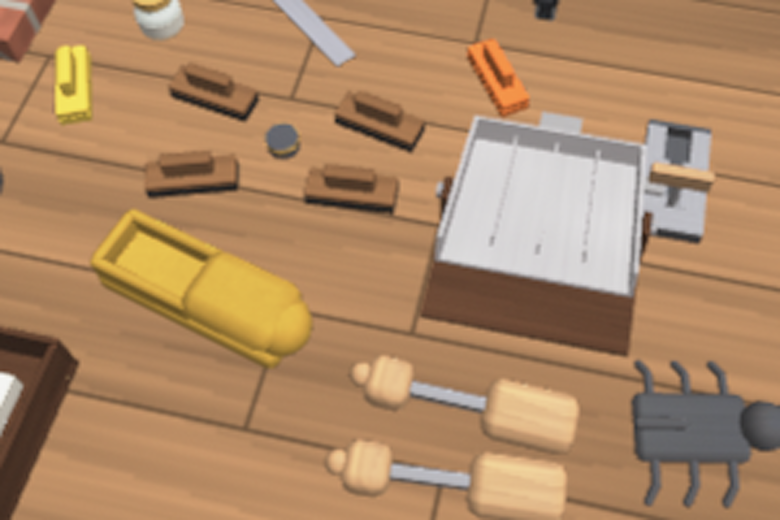

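The bar lies across the rail at (680,175) and the bin is tipped. All four brushes are unmoved. I'll start with the nearest one, brush1 at (0.456, -0.1725), bearing 78°.

```bash
python3 -m jog '[1,-5,0,0,0,-6,0, 2,-10,0,0,0,-12.6,0, 3,-15,-4,0,0,-12.6,0, 3.6,-18.95,-9,0,0,-12.6,0, 3.6,-18.95,-13,0,0,-12.6,0, 3.6,-18.95,-16,0,0,-12.6,0, 3.6,-18.95,-18,0,0,-12.6,0, 3.6,-18.95,-18,0,0,-12.6,0]' 60 && python3 - <<'E'
from h import *
p=vision.read_camera("scene"); st()
for q in (1,2,3,4): print([(np.round(d["at"],3).tolist(),round(d["p"],2)) for d in finder.place_of(p,f"brush{q}_mid")])
E
```

```text
clock: 14.75
tool_pos: [0.4562, -0.1668, 0.0575]
orientation: [[0.208, 0.978, -0.008], [0.978, -0.208, 0.005], [0.003, -0.009, -1.0]]
contact_force: [-1.2, 0.5, -0.5]
width: 0.497
gripper_force: 0.0
{'clock': 14.8, 'tool_pos': [0.458, -0.168, 0.06], 'contact_force': [-0.041, -0.486, 0.3], 'width': 0.501, 'gripper_force': 0.0}
[([0.453, -0.174, 0.029], 0.93)]
[([0.587, -0.381, 0.024], 0.88), ([0.351, -0.038, 0.028], 0.73), ([0.486, -0.581, 0.031], 0.72)]
[([0.418, 0.202, 0.023], 0.73), ([0.567, -0.183, 0.027], 0.6)]
[([0.46, -0.397, 0.024], 0.94), ([0.506, 0.206, 0.075], 0.52)]
```

```bash
python3 -m jog '[-0.2,-0.45,0,0,0,0,0, -0.2,-0.45,-1.5,0,0,0,0, -0.2,-0.45,-2.6,0,0,0,0, -0.2,-0.45,-2.6,0,0,0,-1, -0.2,-0.45,-2.6,0,0,0,-1, -0.2,-0.45,-2.6,0,0,0,-1, -0.2,-0.45,-2.6,0,0,0,-1]' 60
```

```text
clock: 15.7
tool_pos: [0.4578, -0.1731, 0.036]
orientation: [[0.207, 0.978, 0.0], [0.978, -0.207, -0.0], [-0.0, 0.0, -1.0]]
contact_force: [-0.2, 1.2, -1.4]
width: 0.196
gripper_force: 60.5
```

```bash
python3 -m jog '[0,0,4,0,0,0,-1, 0,0,8,0,0,-8,-1, 0,0,12,0,0,-16,-1, 0,3,16.4,0,0,-24,-1, 1,7,16.4,0,0,-32,-1, 2,11,16.4,0,0,-40,-1, 3,15,16.4,0,0,-48,-1, 4,19,16.4,0,0,-56,-1, 5,23,16.4,0,0,-64,-1, 6,27,16.4,0,0,-72,-1]' && python3 -m jog '[0.2,3.4,0,0,0,-5.4,-1, 0.2,3.4,0,0,0,-5.4,-1, 0.2,3.4,0,0,0,-5.4,-1]'  && python3 -m jog '[0,0,0,0,-7,0,-1, 0,0,0,0,-14,0,-1, 0,0,-2,0,-20,0,-1, 0,0,-4,0,-20,0,-1, 0,0,-4,0,-20,0,-1]' && python3 - <<'E'
from h import *
print(np.round(readout.sense()["joint_positions"],2))
p=vision.read_camera("scene"); st()
for q in (1,2,3,4): print([(np.round(d["at"],3).tolist(),round(d["p"],2)) for d in finder.place_of(p,f"brush{q}_mid")])
E
```

```text
clock: 16.7
tool_pos: [0.517, 0.0957, 0.1999]
orientation: [[0.993, 0.117, 0.0], [0.117, -0.993, -0.0], [0.0, 0.0, -1.0]]
contact_force: [0.6, 0.4, -0.3]
width: 0.195
gripper_force: 60.4
clock: 17.0
tool_pos: [0.5187, 0.1286, 0.1995]
orientation: [[1.0, 0.032, -0.001], [0.032, -1.0, -0.001], [-0.001, 0.001, -1.0]]
contact_force: [0.4, -0.4, -1.2]
width: 0.191
gripper_force: 60.5
clock: 17.5
tool_pos: [0.5146, 0.1262, 0.1554]
orientation: [[0.942, 0.026, 0.334], [0.028, -1.0, -0.002], [0.333, 0.012, -0.943]]
contact_force: [-1.2, 0.5, -1.3]
width: 0.198
gripper_force: 60.4
[ 0.14 -0.1   2.13 -0.07  0.77  1.72]
{'clock': 17.55, 'tool_pos': [0.517, 0.127, 0.158], 'contact_force': [0.378, -1.253, -0.785], 'width': 0.195, 'gripper_force': 60.426}
[([0.514, 0.124, 0.146], 0.72), ([0.356, -0.508, 0.003], 0.69), ([0.581, 0.057, 0.078], 0.68)]
[([0.587, -0.378, 0.028], 0.82), ([0.352, -0.038, 0.031], 0.58), ([0.485, -0.582, 0.026], 0.57)]
[([0.567, -0.185, 0.024], 0.79)]
[([0.459, -0.394, 0.024], 0.83), ([0.58, 0.055, 0.077], 0.31)]
```

```bash
python3 -m jog '[0.6,0.4,-2,0,0,-1,-1, 0.6,0.4,-3.5,0,0,-1,-1, 0.6,0.4,-4.5,0,0,-1,-1, 0.6,0.4,-5.2,0,0,-1,-1, 0.6,0.4,-5.6,0,0,-1,-1, 0.6,0.4,-5.6,0,0,-1,-1]'
```

```text
clock: 18.35
tool_pos: [0.525, 0.132, 0.1036]
orientation: [[0.94, 0.009, 0.342], [0.012, -1.0, -0.006], [0.341, 0.01, -0.94]]
contact_force: [0.1, -0.8, -0.9]
width: 0.193
gripper_force: 60.5
```

```bash
python3 -m jog '[0,0,-0.3,0,0,0,-1, 0,0,-0.5,0,0,0,-1, 0,0,-0.5,0,0,0,-1]'; python3 -m jog '[0,0,-0.15,0,0,0,-1, 0,0,-0.25,0,0,0,-1, 0,0,-0.25,0,0,0,-1]'
```

```text
clock: 18.65
tool_pos: [0.525, 0.1321, 0.0988]
orientation: [[0.94, 0.009, 0.342], [0.012, -1.0, -0.006], [0.342, 0.01, -0.94]]
contact_force: [-0.5, -1.3, -3.4]
width: 0.192
gripper_force: 60.5
clock: 18.95
tool_pos: [0.5254, 0.132, 0.0982]
orientation: [[0.94, 0.009, 0.342], [0.012, -1.0, -0.006], [0.342, 0.01, -0.94]]
contact_force: [-9.9, -1.4, 12.0]
width: 0.193
gripper_force: 62.7
```

```bash
python3 -m jog '[0,0,0.2,0,0,0,-1, -0.3,0,0.08,0,0,0,-1, -0.6,0,-0.03,0,0,0,-1, -0.9,0,-0.14,0,0,0,-1, -1.1,0,-0.2,0,0,0,-1, -1.1,0,-0.2,0,0,0,-1]'
```

```text
clock: 19.55
tool_pos: [0.5154, 0.1322, 0.0951]
orientation: [[0.938, 0.01, 0.346], [0.012, -1.0, -0.006], [0.345, 0.009, -0.938]]
contact_force: [4.4, -0.1, -2.3]
width: 0.194
gripper_force: 60.3
```

```bash
python3 -m jog '[0,0,0,0,0,0,-0.3, 0,0,0,0,0,0,-0.3, 0,0,0,0,0,0,-0.3, -0.7,0,2,0,0,0,-0.3, -1.8,0,5,0,0,0,-0.3, -3,-3,9,0,0,0,0, -3,-7,12,0,0,0,0, -2,-12,12,0,0,0,0]' && python3 - <<'E'
from h import *
p=vision.read_camera("scene"); t=vision.read_camera("top"); st(); print(readout.sense()["orientation"])
for c in (p,t):
  for q in (1,2,3,4): print([(np.round(d["at"],3).tolist(),round(d["p"],2)) for d in finder.place_of(c,f"brush{q}_mid")])
E
```

```text
clock: 20.35
tool_pos: [0.4961, 0.0141, 0.2204]
orientation: [[0.936, 0.013, 0.352], [0.016, -1.0, -0.005], [0.352, 0.011, -0.936]]
contact_force: [1.9, 0.1, 0.1]
width: 0.501
gripper_force: 0.0
{'clock': 20.45, 'tool_pos': [0.495, 0.008, 0.217], 'contact_force': [0.21, 0.685, -0.432], 'width': 0.499, 'gripper_force': 0.0}
[[ 9.38086652e-01  8.19889625e-04  3.46399714e-01]
 [ 5.05077302e-03 -9.99923269e-01 -1.13113143e-02]
 [ 3.46363860e-01  1.23605793e-02 -9.38018812e-01]]
[([0.515, 0.132, 0.088], 0.68)]
[([0.351, -0.036, 0.032], 0.95), ([0.483, -0.584, 0.03], 0.8), ([0.588, -0.377, 0.028], 0.69)]
[([0.568, -0.183, 0.026], 0.58)]
[([0.46, -0.398, 0.024], 0.96), ([0.564, -0.181, 0.028], 0.28)]
[([0.515, 0.139, 0.087], 0.77)]
[([0.486, -0.584, 0.029], 0.82), ([0.351, -0.037, 0.025], 0.7), ([0.59, -0.382, 0.024], 0.63)]
[([0.564, -0.179, 0.025], 0.84)]
[([0.456, -0.393, 0.026], 0.7), ([0.308, -0.312, 0.002], 0.48), ([0.511, -0.288, -0.003], 0.46)]
```

```bash
python3 -m jog '[0,-4,0,0,8,0,0, 0,-8,0,0,16,0,0, 2,-12,0,0,20.2,0,0, 4,-14,0,0,20.2,0,0]' && python3 -m jog '[0,0,0,0,0,8,0, 0,0,0,0,0,16,0, 0,0,0,0,0,24,0, 0,-2,0,0,0,32,0, 1,-5,0,0,0,40,0, 2,-5,0,0,0,48,0, 3.1,-5,-4,0,0,56,0, 3.1,-5,-8,0,0,64,0, 3.1,-5,-12,0,0,72,0, 3.1,-5,-14,0,0,80,0]' && python3 -m jog '[0,0,0,0,0,8,0, 0,0,0,0,0,13.5,0, 0,0,0,0,0,13.5,0]' &&  python3 - <<'E'
from h import *
st(); print(np.round(readout.sense()["orientation"],3))
E
```

```text
clock: 21.25
tool_pos: [0.536, -0.1279, 0.214]
orientation: [[1.0, 0.013, -0.004], [0.013, -1.0, -0.007], [-0.004, 0.007, -1.0]]
contact_force: [-0.1, 0.4, -0.1]
width: 0.497
gripper_force: 0.0
clock: 22.25
tool_pos: [0.562, -0.1732, 0.0693]
orientation: [[0.154, 0.988, -0.002], [0.988, -0.154, -0.001], [-0.002, -0.001, -1.0]]
contact_force: [-0.8, 0.6, -0.9]
width: 0.497
gripper_force: 0.0
clock: 22.55
tool_pos: [0.5647, -0.1745, 0.0733]
orientation: [[-0.075, 0.997, 0.005], [0.997, 0.075, -0.003], [-0.003, 0.005, -1.0]]
contact_force: [0.4, -0.5, 0.7]
width: 0.497
gripper_force: 0.0
{'clock': 22.55, 'tool_pos': [0.565, -0.174, 0.073], 'contact_force': [0.362, -0.53, 0.671], 'width': 0.497, 'gripper_force': 0.0}
[[-0.075  0.997  0.005]
 [ 0.997  0.075 -0.003]
 [-0.003  0.005 -1.   ]]
```

```bash
python3 -m jog '[0.1,-0.8,0,0,0,0,0, 0.1,-0.8,-2,0,0,0,0, 0.1,-0.8,-3.8,0,0,0,0, 0.1,-0.8,-3.8,0,0,0,0, 0.1,-0.8,-3.8,0,0,0,-1, 0.1,-0.8,-3.8,0,0,0,-1, 0.1,-0.8,-3.8,0,0,0,-1, 0.1,-0.8,-3.8,0,0,0,-1]' 60
```

```text
clock: 23.35
tool_pos: [0.5664, -0.1842, 0.0372]
orientation: [[-0.073, 0.997, 0.008], [0.997, 0.073, -0.004], [-0.005, 0.008, -1.0]]
contact_force: [-0.5, -0.7, 0.8]
width: 0.193
gripper_force: 62.0
```

```bash
python3 -m jog '[0,0,4,0,0,0,-1, 0,0,8,0,0,-8,-1, 0,0,12,0,0,-16,-1, 0,3,16.3,0,0,-24,-1, -1,7,16.3,0,0,-32,-1, -2,11,16.3,0,0,-40,-1, -3,15,16.3,0,0,-48,-1, -4.1,19,16.3,0,0,-56,-1, -4.1,22,16.3,0,0,-64,-1, -4.1,25,16.3,0,0,-72,-1]' && python3 -m jog '[0,1.5,0,0,0,-8,-1, 0,1.5,0,0,0,-16,-1, 0,1.5,0,0,0,-21.6,-1, 0,1.5,0,0,0,-21.6,-1]'  && python3 -m jog '[0,0,0,0,-7,0,-1, 0,0,0,0,-14,0,-1, 0,0,-2,0,-20,0,-1, 0,0,-4,0,-20,0,-1, 0,0,-4,0,-20,0,-1, 0,0,-4,0,-20,0,-1]'
```

```text
clock: 24.35
tool_pos: [0.5239, 0.0676, 0.1995]
orientation: [[0.928, 0.373, -0.001], [0.373, -0.928, -0.007], [-0.003, 0.006, -1.0]]
contact_force: [-0.5, -0.9, -1.5]
width: 0.193
gripper_force: 61.8
clock: 24.75
tool_pos: [0.5244, 0.0814, 0.1993]
orientation: [[1.0, 0.011, -0.003], [0.011, -1.0, -0.006], [-0.004, 0.006, -1.0]]
contact_force: [0.9, 0.2, -2.1]
width: 0.195
gripper_force: 61.8
clock: 25.35
tool_pos: [0.5249, 0.0809, 0.1596]
orientation: [[0.941, 0.009, 0.339], [0.011, -1.0, -0.006], [0.339, 0.01, -0.941]]
contact_force: [0.5, 0.1, -0.7]
width: 0.196
gripper_force: 61.8
```

```bash
python3 -m jog '[0.2,0,-2,0,0,0,-1, 0.2,0,-3.5,0,0,0,-1, 0.2,0,-4.8,0,0,0,-1, 0.2,0,-5.5,0,0,0,-1, 0.2,0,-5.9,0,0,0,-1, 0.2,0,-5.9,0,0,0,-1]';  python3 -m jog '[-0.3,0,-0.15,0,0,0,-1, -0.6,0,-0.3,0,0,0,-1, -0.9,0,-0.42,0,0,0,-1, -1.2,0,-0.54,0,0,0,-1, -1.2,0,-0.54,0,0,0,-1]'
```

```text
clock: 25.95
tool_pos: [0.5275, 0.081, 0.1008]
orientation: [[0.941, 0.008, 0.339], [0.011, -1.0, -0.006], [0.339, 0.009, -0.941]]
contact_force: [-0.9, -0.1, -1.0]
width: 0.19
gripper_force: 61.9
clock: 26.45
tool_pos: [0.5153, 0.0812, 0.0959]
orientation: [[0.94, 0.008, 0.341], [0.011, -1.0, -0.006], [0.341, 0.009, -0.94]]
contact_force: [-2.6, -0.1, 4.0]
width: 0.191
gripper_force: 62.5
```

```bash
python3 -m jog '[-0.2,0,-0.06,0,0,0,-1, -0.4,0,-0.13,0,0,0,-1, -0.4,0,-0.13,0,0,0,-1]'
```

```text
clock: 26.75
tool_pos: [0.5121, 0.0811, 0.0948]
orientation: [[0.94, 0.008, 0.342], [0.01, -1.0, -0.006], [0.342, 0.009, -0.94]]
contact_force: [1.4, -0.2, 4.3]
width: 0.194
gripper_force: 62.4
```

```bash
python3 -m jog '[-0.2,0,-0.07,0,0,0,-1, -0.3,0,-0.1,0,0,0,-1, -0.3,0,-0.1,0,0,0,-1]'; python3 -m jog '[0,0,0,0,0,0,-0.3, 0,0,0,0,0,0,-0.3, 0,0,0,0,0,0,-0.3, -0.7,0,2,0,0,0,-0.3, -1.8,0,5,0,0,0,-0.3, -3,-2,9,0,0,0,0, -3,-6,12,0,0,0,0, -2,-10,12,0,0,0,0, -2,-10,12,0,0,0,0]' && python3 - <<'E'
from h import *
p=vision.read_camera("scene"); t=vision.read_camera("top"); st()
for c in (p,t):
  for q in (1,2,3,4): print([(np.round(d["at"],3).tolist(),round(d["p"],2)) for d in finder.place_of(c,f"brush{q}_mid")])
i=p["img"][110:310,130:430,::-1]; cv2.imwrite("pics/two.png",cv2.resize(i,(780,520),interpolation=cv2.INTER_CUBIC))
E
```

```text
clock: 27.05
tool_pos: [0.5116, 0.081, 0.0952]
orientation: [[0.938, 0.007, 0.348], [0.01, -1.0, -0.006], [0.347, 0.009, -0.938]]
contact_force: [8.5, -0.2, 2.9]
width: 0.191
gripper_force: 62.0
clock: 27.95
tool_pos: [0.4886, -0.023, 0.2141]
orientation: [[0.94, 0.002, 0.341], [0.006, -1.0, -0.01], [0.341, 0.011, -0.94]]
contact_force: [-0.1, 0.5, -0.9]
width: 0.498
gripper_force: 0.0
{'clock': 28.05, 'tool_pos': [0.486, -0.019, 0.211], 'contact_force': [-0.125, 0.546, -0.697], 'width': 0.5, 'gripper_force': 0.0}
[([0.515, 0.131, 0.086], 0.83), ([0.512, -0.285, -0.002], 0.23)]
[([0.483, -0.584, 0.03], 0.78), ([0.587, -0.38, 0.025], 0.72), ([0.354, -0.037, 0.029], 0.58), ([0.581, 0.056, 0.077], 0.5)]
[([0.52, 0.079, 0.083], 0.83)]
[([0.462, -0.397, 0.024], 0.65)]
[([0.515, 0.136, 0.088], 0.96), ([0.354, -0.509, 0.005], 0.33), ([0.417, 0.202, 0.021], 0.27)]
[([0.588, -0.38, 0.02], 0.86), ([0.488, -0.582, 0.03], 0.76)]
[([0.522, 0.083, 0.082], 0.66)]
[([0.458, -0.394, 0.029], 0.64)]
```

View pics/two.png

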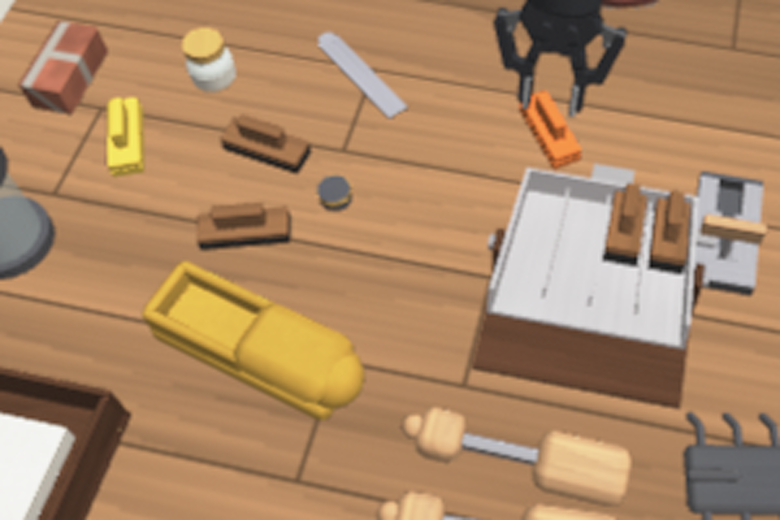

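Brushes 1 and 3 sit in lanes against the stop wall (at (672,230) and (625,225)). Now brush4, at (0.460, -0.395).

```bash
python3 -m jog '[0,-4,0,0,8,0,0, 0,-8,0,0,16,0,0, 0,-13,0,0,20,0,0, 0,-18,0,0,20,0,0]' && python3 -m jog '[0,-3,0,0,0,8,0, -1,-6,0,0,0,16,0, -1,-9,0,0,0,24,0, -2,-12,0,0,0,32,0, -2.6,-15,0,0,0,40,0, -2.6,-18,0,0,0,48,0, -2.6,-19.6,-4,0,0,56,0, -2.6,-19.6,-8,0,0,64,0, -2.6,-19.6,-12,0,0,72,0, -2.6,-19.6,-13,0,0,80,0]' && python3 -m jog '[0,0,0,0,0,0.5,0, 0,0,0,0,0,0.5,0]' &&  python3 - <<'E'
from h import *
p=vision.read_camera("scene"); print([(np.round(d["at"],3).tolist(),round(d["p"],2)) for q in (2,4) for d in finder.place_of(p,f"brush{q}_mid")])
st()
E
```

```text
clock: 28.85
tool_pos: [0.4897, -0.2004, 0.2128]
orientation: [[1.0, 0.013, -0.003], [0.013, -1.0, -0.006], [-0.003, 0.006, -1.0]]
contact_force: [1.2, -0.7, -0.9]
width: 0.501
gripper_force: 0.0
clock: 29.85
tool_pos: [0.4586, -0.3913, 0.0762]
orientation: [[0.157, 0.988, -0.002], [0.988, -0.157, 0.003], [0.003, -0.003, -1.0]]
contact_force: [-0.9, 0.3, -0.2]
width: 0.495
gripper_force: 0.0
clock: 30.05
tool_pos: [0.4623, -0.395, 0.0828]
orientation: [[0.157, 0.988, 0.006], [0.988, -0.157, -0.005], [-0.004, 0.006, -1.0]]
contact_force: [-1.0, -0.0, 0.9]
width: 0.501
gripper_force: 0.0
[([0.352, -0.038, 0.03], 0.91), ([0.488, -0.582, 0.029], 0.71), ([0.46, -0.397, 0.022], 0.63)]
{'clock': 30.2, 'tool_pos': [0.463, -0.396, 0.085], 'contact_force': [-0.362, -0.007, 0.576], 'width': 0.499, 'gripper_force': 0.0}
```

```bash
python3 -m jog '[-0.2,0,-2,0,0,0,0, -0.2,0,-4,0,0,0,0, -0.2,0,-4.8,0,0,0,0, -0.2,0,-4.8,0,0,0,0, -0.2,0,-4.8,0,0,0,-1, -0.2,0,-4.8,0,0,0,-1, -0.2,0,-4.8,0,0,0,-1, -0.2,0,-4.8,0,0,0,-1]' 60
```

```text
clock: 31.0
tool_pos: [0.4604, -0.3958, 0.036]
orientation: [[0.155, 0.988, 0.007], [0.988, -0.155, -0.006], [-0.005, 0.008, -1.0]]
contact_force: [-1.1, -0.1, 4.5]
width: 0.195
gripper_force: 61.0
```

```bash
python3 -m jog '[0,0,4,0,0,0,-1, 0,0,8,0,0,-8,-1, 0,4,12,0,0,-16,-1, 1,8,16.4,0,0,-24,-1, 2,12,16.4,0,0,-32,-1, 3,16,16.4,0,0,-40,-1, 4,20,16.4,0,0,-48,-1, 5,24,16.4,0,0,-56,-1, 6,28,16.4,0,0,-64,-1, 6.6,32,16.4,0,0,-72,-1]' && python3 -m jog '[0,4,0,0,0,-5,-1, 0,8,0,0,0,-8.5,-1, 0,10.7,0,0,0,-8.5,-1, 0,10.7,0,0,0,-8.5,-1]'  && python3 -m jog '[0,0,0,0,-7,0,-1, 0,0,0,0,-14,0,-1, 0,0,-2,0,-20,0,-1, 0,0,-4,0,-20,0,-1, 0,0,-4,0,-20,0,-1, 0,0,-4,0,-20,0,-1]'
```

```text
clock: 32.0
tool_pos: [0.5256, -0.073, 0.1981]
orientation: [[0.988, 0.152, -0.003], [0.152, -0.988, -0.006], [-0.004, 0.006, -1.0]]
contact_force: [1.4, -0.0, -1.6]
width: 0.198
gripper_force: 60.2
clock: 32.4
tool_pos: [0.5247, 0.0355, 0.1978]
orientation: [[1.0, 0.015, -0.005], [0.015, -1.0, -0.004], [-0.005, 0.004, -1.0]]
contact_force: [0.5, -0.2, -2.3]
width: 0.195
gripper_force: 60.2
clock: 33.0
tool_pos: [0.5256, 0.0315, 0.1585]
orientation: [[0.941, 0.007, 0.338], [0.01, -1.0, -0.006], [0.338, 0.009, -0.941]]
contact_force: [0.9, -0.4, -1.4]
width: 0.199
gripper_force: 60.1
```

```bash
python3 -m jog '[0.2,0,-2,0,0,0,-1, 0.2,0,-3.5,0,0,0,-1, 0.2,0,-4.8,0,0,0,-1, 0.2,0,-5.5,0,0,0,-1, 0.2,0,-5.8,0,0,0,-1, 0.2,0,-5.8,0,0,0,-1]';  python3 -m jog '[-0.3,0,-0.15,0,0,0,-1, -0.6,0,-0.28,0,0,0,-1, -0.9,0,-0.4,0,0,0,-1, -1.2,0,-0.5,0,0,0,-1, -1.2,0,-0.5,0,0,0,-1]'
```

```text
clock: 33.6
tool_pos: [0.5285, 0.0319, 0.1012]
orientation: [[0.941, 0.008, 0.34], [0.01, -1.0, -0.006], [0.34, 0.009, -0.941]]
contact_force: [-0.3, 0.3, -1.6]
width: 0.197
gripper_force: 60.2
clock: 34.1
tool_pos: [0.5159, 0.0321, 0.096]
orientation: [[0.94, 0.008, 0.34], [0.01, -1.0, -0.006], [0.34, 0.009, -0.94]]
contact_force: [1.1, 0.3, -2.5]
width: 0.192
gripper_force: 60.2
```

```bash
python3 -m jog '[-0.2,0,-0.07,0,0,0,-1, -0.4,0,-0.16,0,0,0,-1, -0.4,0,-0.16,0,0,0,-1]'
```

```text
clock: 34.4
tool_pos: [0.5153, 0.032, 0.0966]
orientation: [[0.938, 0.007, 0.347], [0.01, -1.0, -0.006], [0.347, 0.009, -0.938]]
contact_force: [7.0, 0.5, -1.6]
width: 0.193
gripper_force: 60.0
```

```bash
python3 -m jog '[0,0,-0.15,0,0,0,-1, 0,0,-0.15,0,0,0,-0.3, 0,0,-0.15,0,0,0,-0.3, 0,0,-0.15,0,0,0,-0.3, -0.7,0,2,0,0,0,-0.3, -1.8,0,5,0,0,0,-0.3, -3,-2,9,0,0,0,0, -3,-6,12,0,0,0,0, -2,-11,12,0,0,0,0, -2,-16,12,0,0,0,0]' && python3 - <<'E'
from h import *
p=vision.read_camera("scene"); t=vision.read_camera("top"); st()
for c in (p,t):
  for q in (1,2,3,4): print([(np.round(d["at"],3).tolist(),round(d["p"],2)) for d in finder.place_of(c,f"brush{q}_mid")])
cv2.imwrite("pics/b2.png",rect(t,.50,.68,-.48,-.28,.024,2500))
E
```

```text
clock: 35.4
tool_pos: [0.4927, -0.1286, 0.2164]
orientation: [[0.939, 0.009, 0.343], [0.013, -1.0, -0.007], [0.343, 0.011, -0.939]]
contact_force: [0.4, 0.4, 0.4]
width: 0.502
gripper_force: 0.0
{'clock': 35.5, 'tool_pos': [0.492, -0.133, 0.215], 'contact_force': [-0.728, 0.447, 0.282], 'width': 0.495, 'gripper_force': 0.0}
[([0.515, 0.132, 0.088], 0.61), ([0.565, -0.435, 0.03], 0.34)]
[([0.485, -0.582, 0.03], 0.88), ([0.352, -0.042, 0.03], 0.8), ([0.565, -0.437, 0.027], 0.66)]
[([0.519, 0.078, 0.085], 0.75)]
[([0.523, 0.029, 0.084], 0.71), ([0.519, 0.079, 0.085], 0.17)]
[([0.518, 0.133, 0.086], 0.66)]
[([0.486, -0.585, 0.03], 0.81), ([0.566, -0.438, 0.021], 0.74), ([0.353, -0.036, 0.023], 0.55)]
[([0.519, 0.081, 0.085], 0.94)]
[([0.518, 0.033, 0.084], 0.77)]
```

View pics/b2.png

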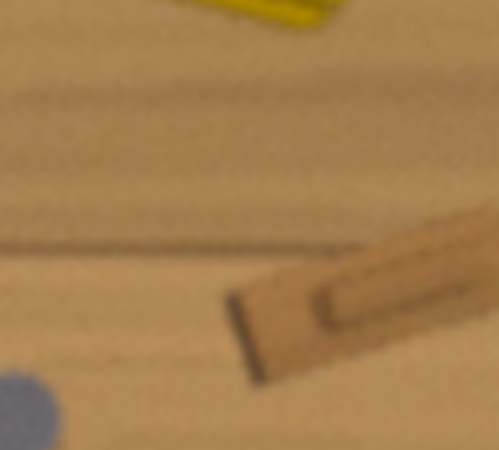

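Brush2 has been knocked aside and now lies at (0.5655, -0.437) with bearing about 107.5°. I'll fetch it there.

```bash
python3 -m jog '[1,-4,0,0,8,0,0, 2,-8,0,0,16,0,0, 3,-12,0,0,20,0,0, 3,-14,0,0,20,0,0]' && python3 -m jog '[0,-3,0,0,0,-8,0, 1,-6,0,0,0,-16,0, 2,-9,0,0,0,-24,0, 3,-12,0,0,0,-32,0, 4.4,-14,0,0,0,-40,0, 4.4,-16.4,0,0,0,-48,0, 4.4,-16.4,-4,0,0,-56,0, 4.4,-16.4,-8,0,0,-64,0, 4.4,-16.4,-12,0,0,-72,0, 4.4,-16.4,-13,0,0,-73.5,0]' && python3 -m jog '[0,0,0,0,0,0,0, 0,0,0,0,0,0,0]' &&  python3 - <<'E'
from h import *
p=vision.read_camera("scene"); print([(np.round(d["at"],3).tolist(),round(d["p"],2)) for q in (2,) for d in finder.place_of(p,f"brush{q}_mid")])
st()
E
```

```text
clock: 36.3
tool_pos: [0.5246, -0.2688, 0.2135]
orientation: [[1.0, 0.013, -0.003], [0.013, -1.0, -0.007], [-0.004, 0.007, -1.0]]
contact_force: [0.8, -0.2, -0.7]
width: 0.502
gripper_force: 0.0
clock: 37.3
tool_pos: [0.5621, -0.4264, 0.0772]
orientation: [[0.294, -0.956, -0.015], [-0.956, -0.294, 0.01], [-0.014, 0.012, -1.0]]
contact_force: [-1.1, 1.2, -1.2]
width: 0.5
gripper_force: 0.0
clock: 37.5
tool_pos: [0.5669, -0.4313, 0.0862]
orientation: [[0.297, -0.955, -0.004], [-0.955, -0.297, -0.0], [-0.001, 0.004, -1.0]]
contact_force: [0.1, -0.9, -0.5]
width: 0.498
gripper_force: 0.0
[([0.354, -0.038, 0.03], 0.86), ([0.566, -0.432, 0.027], 0.74), ([0.481, -0.581, 0.03], 0.74)]
{'clock': 37.6, 'tool_pos': [0.568, -0.432, 0.088], 'contact_force': [0.945, 0.668, 0.66], 'width': 0.5, 'gripper_force': 0.0}
```

```bash
python3 -m jog '[-0.2,-0.4,-2,0,0,0,0, -0.2,-0.4,-4,0,0,0,0, -0.2,-0.4,-5.1,0,0,0,0, -0.2,-0.4,-5.1,0,0,0,0, -0.2,-0.4,-5.1,0,0,0,-1, -0.2,-0.4,-5.1,0,0,0,-1, -0.2,-0.4,-5.1,0,0,0,-1, -0.2,-0.4,-5.1,0,0,0,-1]' 60
```

```text
clock: 38.4
tool_pos: [0.564, -0.4352, 0.0336]
orientation: [[0.294, -0.956, -0.006], [-0.956, -0.294, 0.001], [-0.003, 0.005, -1.0]]
contact_force: [-0.6, -0.9, -1.6]
width: 0.195
gripper_force: 61.6
```

```bash
python3 -m jog '[0,0,4,0,0,0,-1, 0,0,8,0,0,8,-1, 0,4,12,0,0,16,-1, 0,8,16.5,0,0,24,-1, -1,12,16.5,0,0,32,-1, -2,16,16.5,0,0,40,-1, -3,20,16.5,0,0,48,-1, -3.65,24,16.5,0,0,56,-1, -3.65,28,16.5,0,0,64,-1, -3.65,32,16.5,0,0,72,-1]' && python3 -m jog '[0,4,0,0,0,1.5,-1, 0,8,0,0,0,1.5,-1, 0,9.7,0,0,0,1.5,-1, 0,9.7,0,0,0,1.5,-1]'  && python3 -m jog '[0,0,0,0,-7,0,-1, 0,0,0,0,-14,0,-1, 0,0,-2,0,-20,0,-1, 0,0,-4,0,-20,0,-1, 0,0,-4,0,-20,0,-1, 0,0,-4,0,-20,0,-1]'
```

```text
clock: 39.4
tool_pos: [0.5267, -0.1134, 0.1985]
orientation: [[1.0, -0.01, -0.003], [-0.01, -1.0, -0.006], [-0.002, 0.006, -1.0]]
contact_force: [0.5, -0.7, -1.0]
width: 0.196
gripper_force: 61.5
clock: 39.8
tool_pos: [0.5269, -0.0155, 0.1983]
orientation: [[1.0, 0.014, -0.003], [0.014, -1.0, -0.005], [-0.003, 0.005, -1.0]]
contact_force: [-0.7, -1.0, -1.7]
width: 0.197
gripper_force: 61.6
clock: 40.4
tool_pos: [0.5275, -0.0188, 0.1585]
orientation: [[0.941, 0.007, 0.339], [0.01, -1.0, -0.007], [0.339, 0.01, -0.941]]
contact_force: [0.5, 0.8, -0.8]
width: 0.19
gripper_force: 61.6
```

```bash
python3 -m jog '[0.1,0,-2,0,0,0,-1, 0.1,0,-3.5,0,0,0,-1, 0.1,0,-4.8,0,0,0,-1, 0.1,0,-5.5,0,0,0,-1, 0.1,0,-5.9,0,0,0,-1, 0.1,0,-5.9,0,0,0,-1]';  python3 -m jog '[-0.3,0,-0.15,0,0,0,-1, -0.6,0,-0.3,0,0,0,-1, -0.9,0,-0.43,0,0,0,-1, -1.2,0,-0.55,0,0,0,-1, -1.2,0,-0.55,0,0,0,-1]'
```

```text
clock: 41.0
tool_pos: [0.5289, -0.0182, 0.0995]
orientation: [[0.941, 0.008, 0.339], [0.01, -1.0, -0.006], [0.339, 0.009, -0.941]]
contact_force: [-0.5, -0.6, -1.6]
width: 0.196
gripper_force: 61.6
clock: 41.5
tool_pos: [0.5178, -0.0181, 0.0949]
orientation: [[0.939, 0.007, 0.343], [0.01, -1.0, -0.006], [0.343, 0.009, -0.939]]
contact_force: [4.1, 0.5, -0.8]
width: 0.191
gripper_force: 61.4
```

```bash
python3 -m jog '[-0.15,0,-0.2,0,0,0,-1, -0.15,0,-0.3,0,0,0,-1, -0.15,0,-0.3,0,0,0,-1]'; python3 -m jog '[0,0,0,0,0,0,-0.3, 0,0,0,0,0,0,-0.3, 0,0,0,0,0,0,-0.3, -0.7,0,2,0,0,0,-0.3, -1.8,0,5,0,0,0,-0.3, -3,0,9,0,0,0,0, -3,-5,12,0,0,0,0, -2,-10,14,0,0,0,0, -2,-15,14,0,0,0,0, -2,-20,14,0,0,0,0]' && python3 - <<'E'
from h import *
p=vision.read_camera("scene"); t=vision.read_camera("top"); st()
for c in (p,t):
  for q in ("brush1_mid","brush2_mid","brush3_mid","brush4_mid","bolt_bar","tab"): print(q,[(np.round(d["at"],3).tolist(),round(d["p"],2)) for d in finder.place_of(c,q)])
i=p["img"][110:310,130:430,::-1]; cv2.imwrite("pics/four.png",cv2.resize(i,(780,520),interpolation=cv2.INTER_CUBIC))
E
```

```text
clock: 41.8
tool_pos: [0.5183, -0.0186, 0.0934]
orientation: [[0.938, 0.007, 0.347], [0.01, -1.0, -0.007], [0.347, 0.01, -0.938]]
contact_force: [5.8, 1.5, 3.2]
width: 0.196
gripper_force: 62.0
clock: 42.8
tool_pos: [0.4947, -0.2079, 0.2316]
orientation: [[0.94, 0.009, 0.34], [0.012, -1.0, -0.007], [0.34, 0.01, -0.94]]
contact_force: [0.9, -0.2, -0.9]
width: 0.497
gripper_force: 0.0
{'clock': 42.9, 'tool_pos': [0.494, -0.212, 0.231], 'contact_force': [0.26, 0.794, -0.031], 'width': 0.506, 'gripper_force': 0.0}
brush1_mid [([0.515, 0.13, 0.087], 0.68)]
brush2_mid [([0.352, -0.038, 0.029], 0.95), ([0.486, -0.583, 0.028], 0.63), ([0.504, 0.176, 0.053], 0.47), ([0.502, 0.205, 0.017], 0.19)]
brush3_mid [([0.522, 0.078, 0.087], 0.97), ([0.352, -0.508, 0.001], 0.22)]
brush4_mid [([0.519, 0.029, 0.085], 0.8)]
bolt_bar [([0.459, 0.475, 0.072], 0.94), ([0.505, 0.207, 0.077], 0.53)]
tab [([0.446, 0.05, 0.064], 0.7)]
brush1_mid [([0.515, 0.134, 0.086], 0.67)]
brush2_mid [([0.35, -0.036, 0.022], 0.97), ([0.522, -0.02, 0.083], 0.69), ([0.485, -0.583, 0.03], 0.64)]
brush3_mid [([0.52, 0.081, 0.085], 0.57)]
brush4_mid [([0.519, 0.034, 0.091], 0.74), ([0.417, 0.205, 0.024], 0.42), ([0.507, 0.176, 0.054], 0.23)]
bolt_bar [([0.506, 0.201, 0.078], 0.55), ([0.458, 0.479, 0.072], 0.45), ([0.738, -0.31, 0.002], 0.22)]
tab [([0.448, 0.056, 0.06], 0.93)]
```

View pics/four.png

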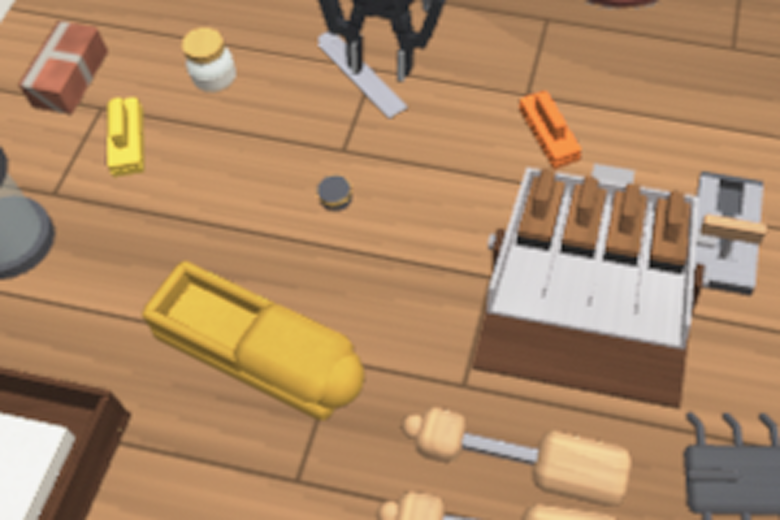

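All four brushes stand in their own lanes, with front ends in line from (535,245) to (668,265). The bolt bar is still across the rail at (735,228), and the look-alikes haven't moved. Handing in.

```bash
python3 -c "
from plant import ticket; print(ticket.finish_job())"
```

```text
the job is handed in; nothing more can be done
None
```

The job is handed in, though no verdict came back: the last pictures show the bin fully tipped and locked with the T-bolt, and all four boot brushes in their own lanes against the stop wall.

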